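# Clamp a dead phone in the repair jig with its wing nut

## Task

Clamp the dead phone in the repair jig for repair, using fingertip pushes only: gently push the phone home so that its far long edge lies flat against the tall aluminium fence, and swing the blue clamp strap round until its rubber foot stands over the phone. Then run the brass wing nut down clockwise with strokes of a fingertip against its wings until it stops finger-tight and the foot presses on the phone. Do not pinch, lift or force anything, and leave the tools and supplies round the jig where they are.

Things in the scene. Friction and masses are not known exactly. Their poses are not given: they have to be found in the camera images.
- jig: Repair jig fixed to the counter: grey plate 12 mm thick, spanning x -78..+82, y -150..+100 mm of this frame, the rest on top of it. Origin on the counter; z up, x away from the robot (turned at most 0.28 rad), y to its left. Two end guides 6 mm high, 12 mm wide lie along x (-15..+60 mm) at y = +-82.5 mm. The clamp's vertical 12 mm stud stands at x +30, y -112 mm.
- fence_line (a point): Point at the foot of the aluminium fence, in its face towards the robot (jig frame x +65, y 0 mm, on the plate's top, 12 mm above the counter). The fence is upright along the jig's y; 46 mm high from y -150 to +40 mm, 20 mm high from there to y +95 mm.
- phone: Loose black dead phone, 145 mm along its own x, 70 along y, 8 thick, about 0.18 kg, flat on the plate between the end guides (4 mm play each end), long side nearly parallel to the fence and 14 to 26 mm short of it. Origin: centre of its underside. Its x points along the jig's y, its -y to the fence. Home, its centre is at x = +30 mm of the jig. Slides easily.
- strap (a joint): Swing of the blue strap about the stud, rad: 0 = parked, pointing to the jig's -x (to the robot); grows clockwise from above; 1.57 = along the jig's +y, over the phone's right end; stop at 1.62. Starts at 0 to 0.4, stays where left (0.02 N m friction). A spring keeps it up against the nut: they sink together. Its foot would hit the phone's edge if the nut were run down first.
- strap_end (a point): On top of the blue strap, 58 mm from the stud axis, at its spindle: a hexagon 14 mm wide and 5 mm high, then a 6 mm pin, 13 mm in all, stand above it; a rubber foot (15 mm wide, 5 mm high) is under the strap. Strap: 18 mm wide, 8 mm thick, reaching 71 mm from the stud; at the start its top is 23 mm above the plate and the foot clears the phone by about 2 mm.
- nut (a joint): Turn of the brass wing nut, rad: grows clockwise from above as it runs down, 1.75 mm a turn. Starts at 0 to 2.5; the foot meets the phone at about 9.3; stops firmly at 11.0 (tight). At 0 the wings lie along the jig's x, at 1.57 along its y. Friction 0.03 N m (about 1.5 N at a wing); stays where left. At the stop the wings yield springily, about 0.2 rad for 10 N at a wing.
- nut_top (a point): On the nut's axis (= stud axis), top of its hub, 53 mm above the counter at the start, 50 when tight; 18 mm above the strap's top. Hub 16 to 21 mm wide on a 25 mm washer; the stud ends up to 6 mm above this point. Wings reach 32 mm from the axis. The fence is 35 mm from the axis on the far side: a fingertip can stroke the wings round the near side but has no room behind.
- wing_a (a point): Centre of one wing: an upright round ear 21 mm across, 5 mm thick, 21.5 mm from the nut's axis, level with the hub's top. At joint value 0 it is the ear nearer the fence.
- wing_b (a point): Centre of the other wing, the same, across the axis from wing_a.
- cutters: Small pliers-like side cutters with red handles, 44 x 122 x 11 mm, lying left of the jig. Leave alone. Origin at the centre of its underside.
- driver: Thin screwdriver with yellow handle, 136 x 14 x 16 mm, lying left of the jig. Leave alone. Origin at the centre of its underside.
- spool: Spool of solder wire with dark blue flanges, 52 mm across, 35 mm high, standing beyond the fence. Leave alone. Origin at the centre of its underside.
- tape: Small roll of dark tape lying flat, 55 mm across, 19 mm high, left of the jig. Leave alone. Origin at the centre of its underside.
- flux: White jar with grey lid, 56 mm across, 60 mm high, beyond the jig. Leave alone. Origin at the centre of its underside.

How it is judged:
By the outcome, as a careful person would: the job done as asked, in the order asked, and still so for the second after the job is handed in, with the robot touching nothing.
It also fails if it takes over 72 s, if anything falls off the work surface, if the arm or the gripper's body presses on something with over 40 N, if the wrist force passes 120 N, or if a joint passes its speed limit or range.

## Robot

A 6-joint arm with a two-finger parallel gripper is mounted at the origin on a cart in front of the work surface, level with it; the furniture and walls round the work are solid. World frame = base frame: x ahead of the robot, y to its left, z up, the work surface at z = 0. Lengths are in m, angles in degrees, forces in N, time in s.
With the tool pointing down it reaches from about 0.275 to 0.85 m from the base axis. Payload 5.2 kg.
Tool frame: the origin (TCP) lies at the very end of the fingers, on their centre line; the grasp point (between the pads) lies 19 mm behind it; z points along the fingers, y is the line along which they close (so a half turn about z gives the same grasp; the last joint's range is limited). The gripper opens to 85 mm and grips with 20 to 120 N. Pads are 22 mm wide; open, the fingers measure 114 mm over their backs; the gripper's body (76 mm by 85 mm) begins 54 mm behind the grasp point. The pads swing forward as they close: fully open they stand 13 mm farther back than shut.
Start: joints at [-78.999, 14.817, 87.949, -0, 77.235, -11.62], TCP at [0.212, -0.508, 0.231] pointing down, gripper open.
Joint ranges: [-179.93, 179.93], [-52.35, 119.4], [10.71, 147.94], [-69.91, 249.91], [12.55, 155.21], [-178.61, 178.61]. Speed limits (degrees/s): [147.25, 147.25, 180, 180, 180, 180].

## Interface

Orientations are given as a 3x3 rotation matrix whose columns are the frame's x, y, z axes.
In Python, from plant import ctrl gives the robot as it stands.
- The arm moves only by the shell command python3 shift.py 'ROWS'. ROWS is a JSON object whose key "moves" holds a list of rows, 1 to 10 of them, each of 5 numbers: dx, dy, dz in units of 50 mm, then a turn about the tool's z in degrees, then the finger opening in m; each row is the pose to reach, as a shift and turn from the pose commanded when the command began, along the tool's axes at that moment; what a row does not reach only later rows make up. A row lasts 1/12 s, in which the tool goes at most 0.0417 m and 7.16 degrees, less where a joint would pass 70% of its speed; a pose out of reach is approached as far as the arm can. The fingers move at their own pace and stop on an object; the grip force is fixed at half the most. Time passes only in rows, so rows that do not move let the fingers close. It prints the time, the measured TCP pose, the force, the opening and the grip force at its end. Input that does not fit is refused with a message, and nothing moves.
- ctrl.observe(): the state, without advancing time (a new reading comes with each control period).
- ctrl.camera(name): name is "scene" or "top" or "wrist"; returns the picture (400x640x3 uint8, blue, green, red); there is no depth.
- ctrl.camera_model(name): a dict with "fx", "fy", "cx", "cy" (pixels), "extrinsics" (4x4, takes a point from world to camera coordinates). Camera axes: x right, y down, z forward; pixel columns grow to the right and rows downward; lengths in m; the calibration is good to about 2 mm. A picture is of the moment at which its call begins: read the wrist's pose just before it. camera_model takes no time and is no camera call; for the wrist camera it gives the pose at the moment of the call.
- ctrl.close_job(): hands the job in; it is judged then, once.
The state is a dict: "clock": time; "q": joint angles; "qd": joint speeds; "joint_torque": joint torques, N m; "position": TCP position; "tcp_rot": TCP orientation; "wrist_force": force on the tool from outside, world axes, zero at the start; "torque": the same for the moment, N m; "width": finger opening in m; "grasp_force": force on a finger pad.
Only numpy, scipy, OpenCV 4.12 (cv2) and the standard library are available. Lean on these libraries where they do the work, as an engineer would, in place of code of your own. Each camera call takes 0.05 s, during which the arm holds its last target. There are 200 camera calls.

## Working session

There is one attempt and no reset: what is moved stays moved. The work goes in short steps, Python scripts to look and compute and a shell command to move; the robot and the scene stay as the last step left them, time stands still between calls to the robot, and variables do not carry over. Pictures are saved under pics/ and viewed, at most 10 in all, crops included, and the job is handed in when it is done.

```bash
ls; mkdir -p pics
python3 - <<'E'
from plant import ctrl
import cv2,numpy as np
s=ctrl.observe();print(s['clock'],s['position'],np.round(s['tcp_rot'],3),s['width'])
for n in('top','scene'):
    m=ctrl.camera_model(n);print(n,m['fx'],m['cx'],m['cy'],np.round(m['extrinsics'],4).tolist())
    cv2.imwrite(f'pics/{n}0.png',ctrl.camera(n))
E
```

```text
pics
plant.py
shift.py
0.0 [ 0.21146493 -0.50716201  0.2304743 ] [[ 0.923  0.385 -0.   ]
 [ 0.385 -0.923  0.002]
 [ 0.    -0.002 -1.   ]] 0.08537170685747701
top 380.222084716865 316.6392341906542 197.48605321081212 [[-0.02, -0.9998, -0.0009, 0.0265], [-0.9983, 0.02, -0.0543, 0.5727], [0.0543, -0.0001, -0.9985, 0.8767], [0.0, 0.0, 0.0, 1.0]]
scene 406.7055802806117 309.3777911180427 206.4510525023785 [[-0.9997, 0.0168, 0.0188, 0.5468], [0.0017, 0.7911, -0.6117, 0.0295], [-0.0252, -0.6114, -0.7909, 0.988], [0.0, 0.0, 0.0, 1.0]]
```

View pics/top0.png

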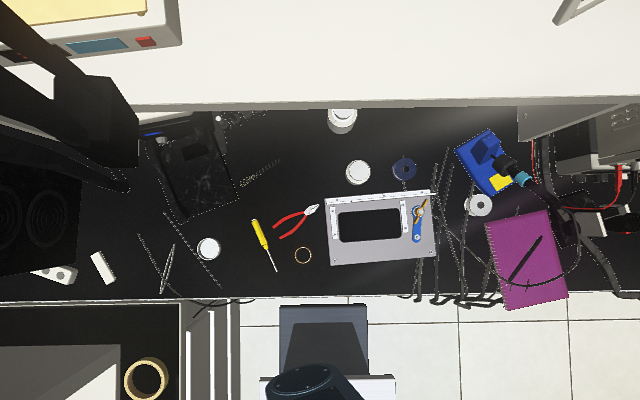

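View pics/scene0.png

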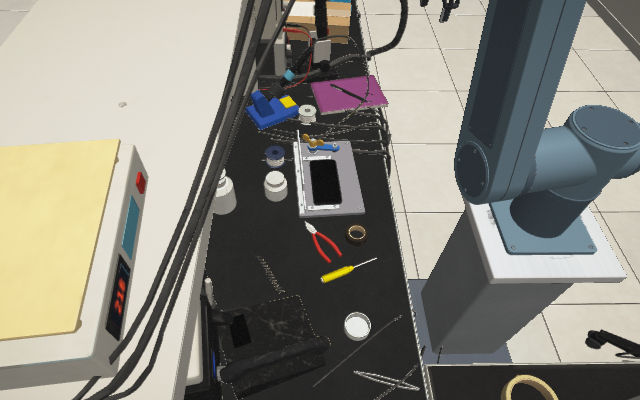

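The top view shows the jig at about columns 325–437, rows 192–265. The strap is near (417,225), pointing at the robot, and the nut is near (420,209). I'll enlarge that area.

Run:
```python
import cv2
a=cv2.imread('pics/top0.png')[182:272,318:443]
cv2.imwrite('pics/t1.png',cv2.resize(a,None,fx=6,fy=6,interpolation=cv2.INTER_CUBIC))
```

```text
(no output)
```

View pics/t1.png

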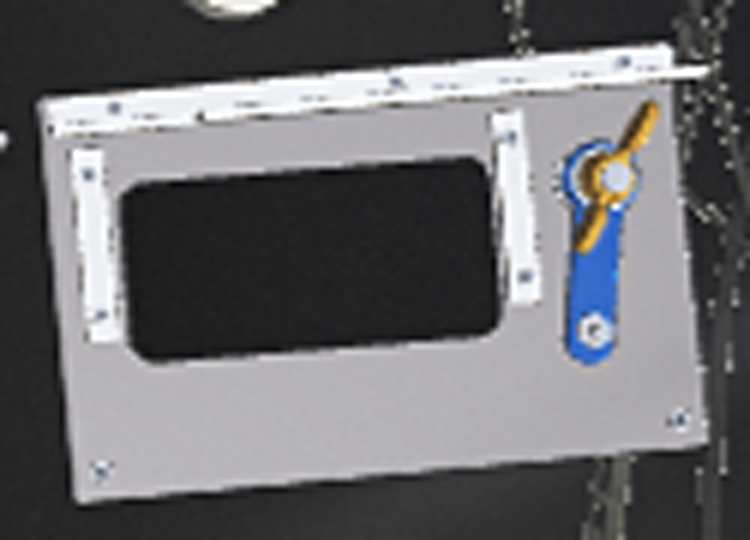

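```bash
cat > h.py <<'E'
from plant import ctrl
import numpy as np
from scipy.optimize import least_squares
def ray(n,uv,z,m=None):
    m=m or ctrl.camera_model(n);E=np.array(m['extrinsics']);R,t=E[:3,:3],E[:3,3]
    c=-R.T@t;d=R.T@np.array([(uv[0]-m['cx'])/m['fx'],(uv[1]-m['cy'])/m['fy'],1])
    return c+d*(z-c[2])/d[2]
def fit(cor):  # cor: list (jigx,jigy,worldx,worldy)
    c=np.array(cor)
    def T(p):
        a=p[2];return np.c_[p[0]+c[:,0]*np.cos(a)-c[:,1]*np.sin(a),p[1]+c[:,0]*np.sin(a)+c[:,1]*np.cos(a)]
    r=least_squares(lambda p:(T(p)-c[:,2:]).ravel(),[.4,-.1,0]);return r.x,np.round(r.fun.reshape(-1,2)*1000,1)
def w2j(p,P):
    d=np.array(P[:2])-p[:2];a=p[2];return np.array([d[0]*np.cos(a)+d[1]*np.sin(a),-d[0]*np.sin(a)+d[1]*np.cos(a)])
def j2w(p,x,y):
    a=p[2];return np.array([p[0]+x*np.cos(a)-y*np.sin(a),p[1]+x*np.sin(a)+y*np.cos(a)])
E
python3 - <<'E'
from h import *
f=lambda u,v,z:ray('top',(318-.5+(u+.5)/6,182-.5+(v+.5)/6),z)
L=[(-.078,.1,78,502,.012),(-.078,-.15,706,443,.012),(-.015,.0825,104,342,.018),(.06,.0825,87,150,.018),(-.015,-.0825,523,303,.018),(.06,-.0825,506,112,.018)]
p,r=fit([(a,b,*f(u,v,z)[:2]) for a,b,u,v,z in L]);print(p,r.tolist())
np.save('jig.npy',p)
for n,u,v,z in [('ph',122,185,.02),('ph',490,155,.02),('ph',502,330,.02),('ph',131,363,.02),('pin',596,330,.045),('stud',617,178,.056),('tipA',652,105,.053),('tipB',587,248,.053)]:
    P=f(u,v,z);print(n,P.round(4),(w2j(p,P)*1000).round(1))
E
```

```text
[ 0.4978233  -0.10628143  0.07256634] [[-1.6, 2.1], [-1.4, -2.3], [0.5, 0.5], [0.7, 1.0], [0.6, -1.2], [1.1, 0.0]]
ph [ 0.5371 -0.0338  0.02  ] [44.4 69.4]
ph [ 0.5458 -0.177   0.02  ] [ 42.8 -74. ]
ph [ 0.4781 -0.1795  0.02  ] [-25.  -71.6]
ph [ 0.4682 -0.0357  0.02  ] [-24.4  72.5]
pin [ 0.4787 -0.2093  0.045 ] [ -26.6 -101.4]
stud [ 0.5355 -0.2162  0.056 ] [  29.6 -112.4]
tipA [ 0.5626 -0.2311  0.053 ] [  55.5 -129.2]
tipB [ 0.5096 -0.2049  0.053 ] [  4.6 -99.3]
```
Good. Scale fine. Jig origin (0.4978,-0.1063), yaw 0.0726. Phone x centre ~ 9.5, so 20 short of fence... far edge at 43.6 vs 65: 21mm. 
Strap: direction (-56,+11) -> angle from -x; clockwise from above: -x → +y (facing -x, clockwise from above: -x... clockwise: +y→+x→-y→-x→+y. Yes). Angle 0.19 rad.
Nut: wing A direction (25.9,-16.8): clockwise from +x goes to -y: angle 0.58 rad. tipB. (-25,13): 0.49. ~0.54.

The jig origin is at (0.498, -0.106) with yaw 4.16°. The phone is about 21 mm short of the fence. The strap reads about 0.19 rad and the nut about 0.54 rad. Next I'll move above the jig's near side with the fingers shut and the tool aligned to the jig.

Units first: shifts go in units of 50 mm. So -0.277 m is -5.54, 0.366 m is 7.32.

```bash
python3 shift.py '{"moves":[[7.32,-5.54,1,18.5,0],[7.32,-5.54,1,18.5,0],[7.32,-5.54,1,18.5,0],[7.32,-5.54,1,18.5,0],[7.32,-5.54,1,18.5,0],[7.32,-5.54,1,18.5,0],[7.32,-5.54,1,18.5,0],[7.32,-5.54,1,18.5,0],[7.32,-5.54,1,18.5,0],[7.32,-5.54,1,18.5,0]]}'
```

```bash
cat >> h.py <<'E'
def where():
    s=ctrl.observe();p=np.load('jig.npy');R=np.array(s['tcp_rot']);f=np.array(s['wrist_force'])
    j=w2j(p,s['position'])*1000
    print('t%.2f jig x %.1f y %.1f z %.1f yaw-err %.2f  F %s w %.3f'%(s['clock'],*j,s['position'][2]*1000,np.degrees(np.arctan2(R[1,0],R[0,0])-p[2]),f.round(1),s['width']))
if __name__=='__main__': where()
E
python3 h.py
python3 - <<'E'
from h import *
import cv2
cv2.imwrite('pics/w1.png',ctrl.camera('wrist'))
E
```

```text
clock: 0.93
position: [0.4206, -0.1481, 0.1859]
tcp_rot: [[0.997, 0.072, -0.0], [0.072, -0.997, 0.0], [-0.0, -0.0, -1.0]]
wrist_force: [0.5, -0.4, -0.2]
width: -0.0003
grasp_force: 0.0
t0.93 jig x -80.1 y -36.1 z 185.9 yaw-err -0.06  F [ 0.5 -0.4 -0.2] w -0.000
```

View pics/w1.png

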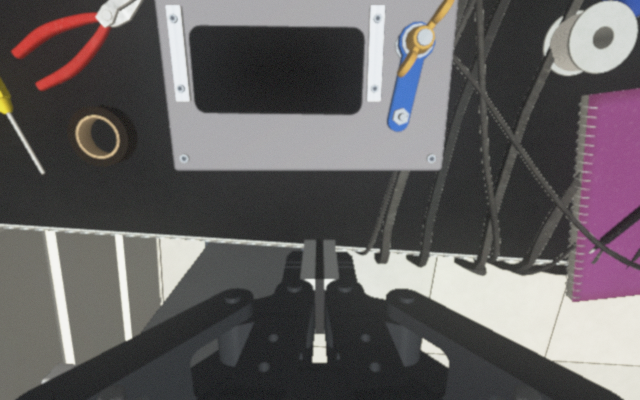

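The wrist view shows the plate's near corners at (177,170) and (440,169). The spindle is at (401,117), the stud at (425,37), and the shut fingertips at columns 303–336. I'll cross-check the jig pose and finger size.

Run:
```python
from h import *
where()
m=ctrl.camera_model('wrist');f=lambda u,v,z:ray(0,(u,v),z,m)
L=[(-.078,.1,177,170.5,.012),(-.078,-.15,441,169.5,.012),(-.015,.0825,182.5,102,.018),(-.015,-.0825,374,102,.018)]
p,r=fit([(a,b,*f(u,v,z)[:2]) for a,b,u,v,z in L]);print(p,r.tolist())
p0=np.load('jig.npy');q=(p+p0)/2;np.save('jig.npy',q);print(q)
for n,u,v,z in [('phone near edge',250,114,.02),('near edge',320,113.5,.02),('pin',401.5,116,.047),('stud',426,36,.056),('tipB',403,76,.053)]:
    P=f(u,v,z);print(n,(w2j(q,P)*1000).round(1))
zt=ctrl.observe()['position'][2]
print('finger',[(w2j(q,f(u,v,zt))*1000).round(1) for u,v in [(303,241),(336,241),(303,278)]])
```

```text
t0.98 jig x -77.2 y -29.1 z 185.1 yaw-err 0.20  F [ 1.7  4.7 -0.4] w -0.000
[ 0.50104223 -0.09766963  0.08286169] [[-1.2, 2.7], [-0.7, -2.5], [0.6, -0.2], [1.4, 0.1]]
[ 0.49943276 -0.10197553  0.07771402]
phone near edge [-24.   28.7]
near edge [-23.6 -31.9]
pin [-24.2 -96.2]
stud [  32.4 -108.1]
tipB [  5.4 -94.1]
finger [array([-71. , -24.8]), array([-70.9, -39.5]), array([-89.4, -24.6])]
```

The arm was still moving during that shot (7 mm of drift), so I corrected for it. After that the wrist fit agrees with the top view. The fingertip pair is about 15 × 22 mm. Next I go to the phone's near side.

```bash
python3 -c "
import numpy as np;np.save('jig.npy',[.4977,-.1055,.0755])"
python3 shift.py '{"moves":[[0,0,0,0,0],[0,0,0,0,0]]}' >/dev/null; python3 h.py
```

```text
t1.15 jig x -80.6 y -37.7 z 185.9 yaw-err -0.02  F [-0.  -0.1 -0.4] w -0.000
```

Scaled: 0.17 m is 3.4, 0.168 m is 3.36.

```bash
python3 shift.py '{"moves":[[0.56,-0.76,0.8,0,0],[0.56,-0.76,1.6,0,0],[0.56,-0.76,2.4,0,0],[0.56,-0.76,3,0,0],[0.56,-0.76,3.26,0,0],[0.56,-0.76,3.36,0,0],[0.56,-0.76,3.4,0,0],[0.56,-0.76,3.4,0,0]]}' >/dev/null; python3 h.py
python3 shift.py '{"moves":[[0.16,0,0,0,0],[0.26,0,0,0,0],[0.34,0,0,0,0],[0.4,0,0,0,0],[0.46,0,0,0,0],[0.52,0,0,0,0],[0.56,0,0,0,0],[0.56,0,0,0,0]]}' >/dev/null; python3 h.py
```

```text
t1.82 jig x -52.2 y -2.3 z 16.7 yaw-err -0.32  F [ 0.  -0.2  0.8] w -0.000
t2.48 jig x -26.1 y -0.5 z 17.2 yaw-err -0.12  F [-10.8  -1.6  14.2] w 0.000
```

```bash
python3 shift.py '{"moves":[[0,0,0,0,0],[0,0,0,0,0]]}' >/dev/null; python3 h.py
python3 - <<'E'
from h import *
import cv2
a=ctrl.camera('wrist');cv2.imwrite('pics/w2.png',a)
E
```

```text
t2.65 jig x -26.1 y -0.5 z 17.3 yaw-err -0.13  F [-10.1  -0.6  13.1] w -0.000
```

View pics/w2.png

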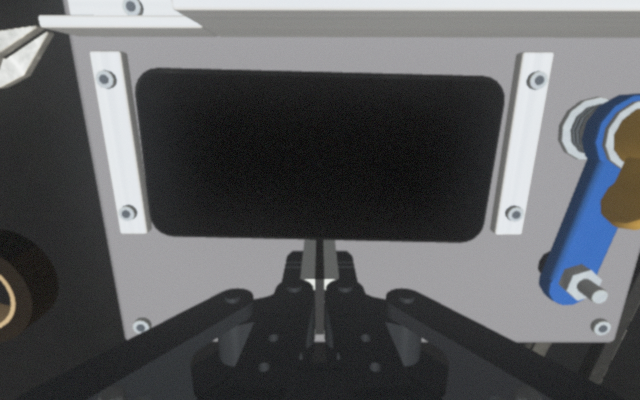

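The finger is up against the phone's near edge (row 239), but there's 13 N of upward force. I'll ease up slightly and see what is carrying it.

```bash
for k in 1; do python3 shift.py '{"moves":[[0,0,-0.02,0,0],[0,0,-0.02,0,0]]}' >/dev/null; python3 h.py; python3 shift.py '{"moves":[[0,0,-0.02,0,0],[0,0,-0.02,0,0]]}' >/dev/null; python3 h.py;done
python3 - <<'E'
from h import *
m=ctrl.camera_model('wrist');q=np.load('jig.npy')
for n,u,v,z in [('far',200,70,.02),('far',440,76,.02),('near',230,238,.02),('near',420,240.5,.02),('guideL near',126,234,.018),('guideR near',508,234,.018),('guideR far',537,53,.018),('guideL far',105,53,.018),('fenceline',400,37,.012),('fenceline',250,37,.012),('finger',303,240,.017),('f',336,240,.017)]:
    print(n,(w2j(q,ray(0,(u,v),z,m))*1000).round(1))
E
```

```text
t2.87 jig x -24.5 y -0.7 z 17.9 yaw-err -0.18  F [-2.7  0.4  2.1] w -0.000
t3.03 jig x -24.0 y -0.8 z 18.5 yaw-err -0.20  F [-0.5 -0.3  1.7] w -0.000
far [56.  45.6]
far [ 53.7 -46.6]
near [-13.5  39.2]
near [-14.8 -44.3]
guideL near [-12.3  85.7]
guideR near [-12.6 -83.7]
guideR far [ 62.1 -83.7]
guideL far [62.3 82.1]
fenceline [ 68.7 -32. ]
fenceline [68.8 27.3]
finger [-15.8   7.3]
f [-15.8  -7.5]
```

The finger was lightly dragging on the plate, and raising it 2 mm freed it. The phone has moved about 9 mm and now has about 12 mm to go. I'll continue in gentle steps.

Scaled: 0.008 m is 0.16, 0.007 m is 0.14.

```bash
python3 shift.py '{"moves":[[0.04,0,-0.01,0,0],[0.08,0,-0.01,0,0],[0.12,0,-0.01,0,0],[0.14,0,-0.01,0,0],[0.16,0,-0.01,0,0],[0.16,0,-0.01,0,0]]}' >/dev/null; python3 h.py
python3 shift.py '{"moves":[[0.02,0,0,0,0],[0.04,0,0,0,0],[0.04,0,0,0,0]]}' >/dev/null; python3 h.py
python3 shift.py '{"moves":[[0.02,0,0,0,0],[0.03,0,0,0,0],[0.03,0,0,0,0]]}' >/dev/null; python3 h.py
```

```text
t3.53 jig x -16.4 y -0.8 z 18.6 yaw-err -0.20  F [-2.7 -0.7  1.2] w -0.000
t3.78 jig x -14.3 y -0.9 z 18.7 yaw-err -0.21  F [-2.   0.2  0.5] w 0.000
t4.03 jig x -13.2 y -0.9 z 18.7 yaw-err -0.20  F [-3.1 -1.   1.2] w -0.000
```

```bash
for i in 1; do python3 shift.py '{"moves":[[0.02,0,0,0,0],[0.02,0,0,0,0]]}' >/dev/null; python3 h.py; python3 shift.py '{"moves":[[0.02,0,0,0,0],[0.02,0,0,0,0]]}' >/dev/null; python3 h.py;  done
python3 - <<'E'
from h import *
import cv2
a=ctrl.camera('wrist');cv2.imwrite('pics/w3.png',a)
E
```

```text
t4.20 jig x -12.5 y -1.1 z 18.6 yaw-err -0.19  F [-3.6 -2.7  1.7] w -0.000
t4.37 jig x -12.4 y -1.1 z 18.5 yaw-err -0.17  F [-7.5 -3.4  2.6] w 0.000
```

View pics/w3.png

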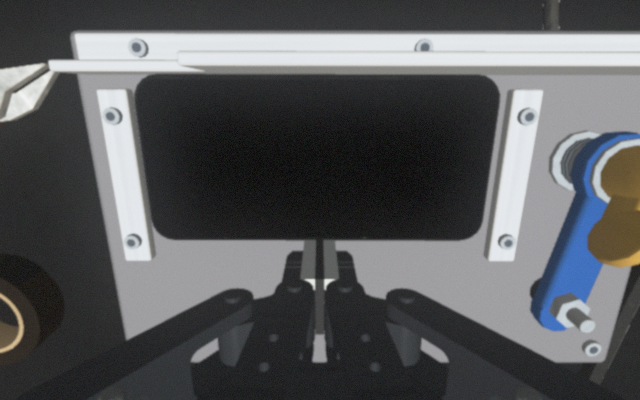

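The phone is home: the force rose to 7.5 N and its far edge (row 74) is parallel to the fence foot. I'll back off, rise, and go to the strap's right side.

```bash
python3 - <<'E'
from h import *
p=np.load('jig.npy');p[:2]=j2w(p,.0025,0);np.save('jig.npy',p);where()
E
python3 shift.py '{"moves":[[-0.28,0,0,0,0],[-0.28,0,-0.5,0,0],[-0.28,0.6,-1,0,0],[-0.28,1.4,-1,0,0],[-0.28,2.2,-1,0,0],[-0.28,2.6,-1,0,0],[-0.28,2.6,-0.6,0,0],[-0.28,2.6,-0.26,0,0],[-0.28,2.6,-0.26,0,0],[-0.28,2.6,-0.26,0,0]]}' >/dev/null; python3 h.py
```

```text
t4.42 jig x -14.9 y -1.1 z 18.6 yaw-err -0.18  F [-6.7 -3.7  3.5] w 0.001
t5.25 jig x -28.1 y -130.5 z 31.2 yaw-err -0.23  F [-0.   0.6 -0.2] w 0.000
```

```bash
python3 shift.py '{"moves":[[-0.02,-0.12,0,0,0],[-0.04,-0.24,0,0,0],[-0.06,-0.36,0,0,0],[-0.06,-0.48,0,0,0],[-0.06,-0.6,0,0,0],[-0.02,-0.72,0,0,0],[0.02,-0.84,0,0,0],[0.08,-0.96,0,0,0],[0.14,-1.06,0,0,0],[0.14,-1.06,0,0,0]]}' >/dev/null; python3 h.py
python3 shift.py '{"moves":[[0.1,-0.1,0,0,0],[0.18,-0.18,0,0,0],[0.28,-0.24,0,0,0],[0.36,-0.3,0,0,0],[0.44,-0.36,0,0,0],[0.52,-0.4,0,0,0],[0.52,-0.4,0,0,0]]}' >/dev/null; python3 h.py
```

```text
t6.08 jig x -20.3 y -76.6 z 31.6 yaw-err -0.15  F [-0.3 -0.2  0.4] w 0.000
t6.67 jig x 6.1 y -57.6 z 31.7 yaw-err -0.17  F [ 0.5 -0.1  0.5] w 0.000
```

Scaled: 0.005 m is 0.1, 0.004 m is 0.08.

```bash
python3 shift.py '{"moves":[[0.04,0,0,0,0],[0.08,0,0,0,0],[0.1,0,0,0,0],[0.1,0,0,0,0]]}' >/dev/null; python3 h.py
python3 shift.py '{"moves":[[0.02,0,0,0,0],[0.04,0,0,0,0],[0.04,0,0,0,0]]}' >/dev/null; python3 h.py
python3 - <<'E'
from h import *
import cv2
where();a=ctrl.camera('wrist');cv2.imwrite('pics/w4.png',a)
E
```

```text
t7.00 jig x 10.4 y -58.1 z 31.7 yaw-err -0.21  F [ 1.  -0.1  0.2] w 0.000
t7.25 jig x 11.7 y -57.9 z 31.6 yaw-err -0.20  F [-1.6 -0.4 -0.1] w -0.000
t7.25 jig x 11.7 y -57.9 z 31.6 yaw-err -0.20  F [-1.6 -0.4 -0.1] w -0.000
```

View pics/w4.png

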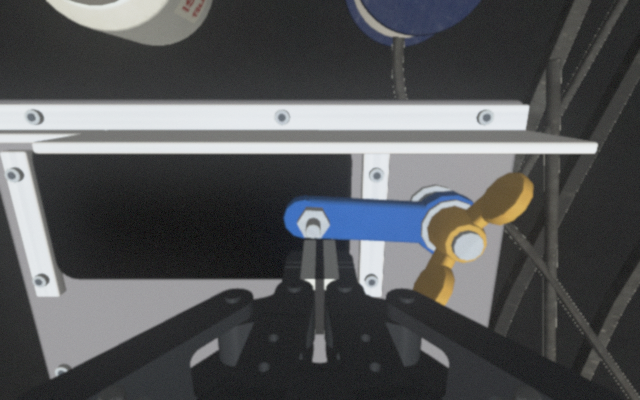

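The strap now lies along the fence direction, its axis running from (300,217) to (430,222), with the spindle at (313,222) over the phone. The wings are at (510,197) and (434,283), and the stud top is at (469,247). Next I compute the nut axis and angle.

Run:
```python
from h import *
m=ctrl.camera_model('wrist');q=np.load('jig.npy')
g=lambda u,v,z:(w2j(q,ray(0,(u,v),z,m))*1000).round(1)
for n,u,v,z in [('stud',469,247,.057),('A',508,199,.053),('B',434,282,.053),('pin',313,224,.048),('washer?',435,222,.036),('guideR near',372,285,.018),('guideR far',377,175,.018),('tall fence top near edge right end',597,148,.058)]:
    print(n,g(u,v,z))
```

```text
stud [  28.7 -112. ]
A [  45.9 -125.9]
B [  12. -102.]
pin [ 34.4 -54.7]
washer? [  30.7 -106.1]
guideR near [-10.  -83.7]
guideR far [ 47.  -83.7]
tall fence top near edge right end [  65.2 -150.2]
```

The fence and stud positions check out, and the nut reads about 0.61 rad. Wing B is next on the near side. First stroke on B.

Scaled: 0.06 m is 1.2, -0.021 m is -0.42.

```bash
python3 shift.py '{"moves":[[-0.3,0,0,0,0],[-0.6,0,-0.2,0,0],[-0.6,0.4,-0.42,0,0],[-0.6,1,-0.42,0,0],[-0.44,1.2,-0.42,0,0],[-0.36,1.2,-0.42,0,0],[-0.36,1.2,-0.42,0,0],[-0.36,1.2,-0.42,0,0]]}' >/dev/null; python3 h.py
python3 shift.py '{"moves":[[0.02,-0.12,0,0,0],[0.04,-0.24,0,0,0],[0.08,-0.36,0,0,0],[0.16,-0.48,0,0,0],[0.26,-0.56,0,0,0],[0.36,-0.62,0,0,0],[0.48,-0.64,0,0,0],[0.58,-0.64,0,0,0],[0.62,-0.64,0,0,0],[0.62,-0.64,0,0,0]]}' >/dev/null; python3 h.py
```

```text
t7.97 jig x -6.2 y -116.9 z 52.4 yaw-err -0.19  F [-0.3 -0.4 -0.7] w -0.000
t8.80 jig x 25.8 y -86.1 z 52.6 yaw-err -0.19  F [-1.6 -0.6  0.1] w -0.000
```

```bash
python3 shift.py '{"moves":[[-0.08,0,0,0,0],[-0.08,0,-0.48,0,0],[0.1,0.4,-0.48,0,0],[0.4,1.08,-0.48,0,0],[0.4,1.08,-0.48,0,0],[0.4,1.08,-0.48,0,0],[0.4,1.08,-0.24,0,0],[0.4,1.08,0,0,0],[0.4,1.08,0,0,0]]}' >/dev/null; python3 h.py
python3 shift.py '{"moves":[[-0.08,0.02,0,0,0],[-0.16,0.02,0,0,0],[-0.26,0.04,0,0,0],[-0.36,0.06,0,0,0],[-0.46,0.04,0,0,0],[-0.58,0,0,0,0],[-0.68,-0.1,0,0,0],[-0.78,-0.2,0,0,0],[-0.86,-0.36,0,0,0],[-0.92,-0.5,0,0,0]]}' >/dev/null; python3 h.py
python3 - <<'E'
from h import *
import cv2
a=ctrl.camera('wrist');cv2.imwrite('pics/w5.png',a)
E
```

```text
t9.55 jig x 42.5 y -137.7 z 49.2 yaw-err -0.19  F [-1.3 -0.  -1.5] w -0.000
t10.38 jig x -1.7 y -114.2 z 52.8 yaw-err -0.22  F [-0.7 -1.2 -0.4] w 0.000
```

View pics/w5.png

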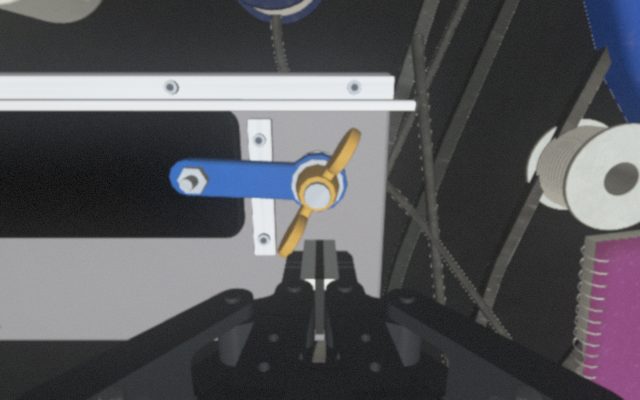

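The stroke works: wing A has come round to the near-left (292,240), so the nut is at about 3.6 rad. I'll finish this stroke, then do the whole of the next one (wing B).

Scaled: -0.03 m is -0.6, -0.029 m is -0.58.

```bash
python3 shift.py '{"moves":[[0,-0.1,0,0,0],[0,-0.22,0,0,0],[0.06,-0.34,0,0,0],[0.12,-0.44,0,0,0],[0.22,-0.54,0,0,0],[0.34,-0.6,0,0,0],[0.44,-0.6,0,0,0],[0.52,-0.58,0,0,0],[0.52,-0.58,0,0,0]]}' >/dev/null; python3 h.py
python3 shift.py '{"moves":[[-0.08,0,0,0,0],[-0.08,0,-0.48,0,0],[0.1,0.4,-0.48,0,0],[0.4,1.08,-0.48,0,0],[0.4,1.08,-0.48,0,0],[0.4,1.08,-0.48,0,0],[0.4,1.08,-0.24,0,0],[0.4,1.08,0,0,0],[0.4,1.08,0,0,0],[0.4,1.08,0,0,0]]}' >/dev/null; python3 h.py
python3 shift.py '{"moves":[[-0.08,0.02,0.02,0,0],[-0.16,0.02,0.02,0,0],[-0.26,0.04,0.02,0,0],[-0.36,0.06,0.02,0,0],[-0.46,0.04,0.02,0,0],[-0.58,0,0.02,0,0],[-0.68,-0.1,0.02,0,0],[-0.78,-0.2,0.02,0,0],[-0.86,-0.36,0.02,0,0],[-0.92,-0.5,0.02,0,0]]}' >/dev/null; python3 h.py
python3 shift.py '{"moves":[[0,-0.1,0,0,0],[0,-0.22,0,0,0],[0.06,-0.34,0,0,0],[0.12,-0.44,0,0,0],[0.22,-0.54,0,0,0],[0.34,-0.6,0,0,0],[0.44,-0.6,0,0,0],[0.52,-0.58,0,0,0],[0.52,-0.58,0,0,0]]}' >/dev/null; python3 h.py
```

```text
t11.18 jig x 26.2 y -85.8 z 52.5 yaw-err -0.18  F [-0.7  1.7  0.1] w -0.000
t12.02 jig x 43.6 y -138.4 z 50.9 yaw-err -0.17  F [-0.1  0.7 -0.5] w -0.000
t12.85 jig x -1.7 y -114.2 z 51.8 yaw-err -0.22  F [-1.7 -1.2  0. ] w -0.000
t13.60 jig x 26.2 y -85.9 z 51.5 yaw-err -0.18  F [-0.1  0.9  0.1] w -0.000
```

Scaled: 0.054 m is 1.08, -0.024 m is -0.48.

```bash
python3 shift.py '{"moves":[[-0.08,0,0,0,0],[-0.08,0,-0.48,0,0],[0.1,0.4,-0.48,0,0],[0.4,1.08,-0.48,0,0],[0.4,1.08,-0.48,0,0],[0.4,1.08,-0.48,0,0],[0.4,1.08,-0.24,0,0],[0.4,1.08,0,0,0],[0.4,1.08,0,0,0],[0.4,1.08,0,0,0]]}' >/dev/null; python3 h.py
python3 shift.py '{"moves":[[-0.08,0.02,0.02,0,0],[-0.16,0.02,0.02,0,0],[-0.26,0.04,0.02,0,0],[-0.36,0.06,0.02,0,0],[-0.46,0.04,0.02,0,0],[-0.58,0,0.02,0,0],[-0.68,-0.1,0.02,0,0],[-0.78,-0.2,0.02,0,0],[-0.86,-0.36,0.02,0,0],[-0.92,-0.5,0.02,0,0]]}' >/dev/null; python3 h.py
python3 shift.py '{"moves":[[0,-0.1,0,0,0],[0,-0.22,0,0,0],[0.06,-0.34,0,0,0],[0.12,-0.44,0,0,0],[0.12,-0.44,0,0,0]]}' >/dev/null; python3 h.py
python3 shift.py '{"moves":[[0.06,-0.06,0,0,0],[0.12,-0.12,0,0,0],[0.16,-0.14,0,0,0],[0.16,-0.14,0,0,0]]}' >/dev/null; python3 h.py
```

```text
t14.43 jig x 43.6 y -138.4 z 49.9 yaw-err -0.17  F [-0.3  0.9  0.7] w 0.000
t15.27 jig x -1.7 y -114.2 z 50.8 yaw-err -0.21  F [-0.5 -0.7  1.3] w 0.000
t15.68 jig x 5.6 y -91.5 z 50.5 yaw-err -0.14  F [-1.   1.   0.2] w -0.000
t16.02 jig x 13.6 y -85.6 z 50.6 yaw-err -0.18  F [-0.6 -0.1 -0.6] w -0.000
```

Now at about (-16, +26) relative to the stud. I'll press slowly in +x until the stop, watching the force.

```bash
python3 shift.py '{"moves":[[0.02,0,0,0,0],[0.04,0,0,0,0],[0.06,0,0,0,0],[0.06,0,0,0,0]]}' >/dev/null; python3 h.py
python3 shift.py '{"moves":[[0.02,0,0,0,0],[0.04,0,0,0,0],[0.04,0,0,0,0]]}' >/dev/null; python3 h.py
python3 - <<'E'
from h import *
import cv2
a=ctrl.camera('wrist');cv2.imwrite('pics/w6.png',a)
E
```

```text
t16.35 jig x 15.9 y -85.7 z 50.6 yaw-err -0.22  F [-2.1  0.6 -0. ] w -0.000
t16.60 jig x 17.4 y -85.6 z 50.5 yaw-err -0.20  F [-4.8  2.   2.1] w -0.000
```

View pics/w6.png

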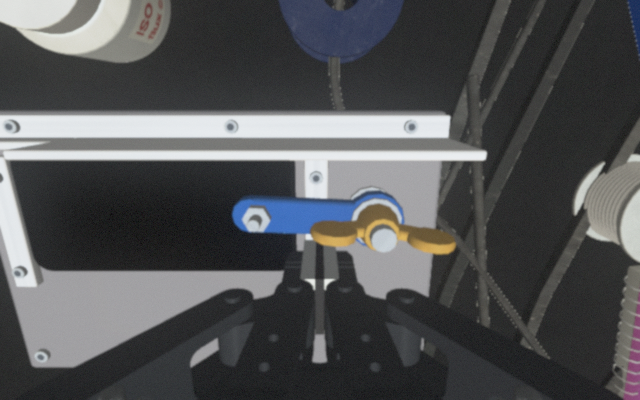

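The wings now lie along the jig's y, at (333,233) and (432,240). That matches the 11.0 rad stop, and the force is rising. I'll confirm it with a little more push.

```bash
python3 shift.py '{"moves":[[0.02,0,0,0,0],[0.02,0,0,0,0]]}' >/dev/null; python3 h.py
python3 shift.py '{"moves":[[0.02,0,0,0,0],[0.02,0,0,0,0]]}' >/dev/null; python3 h.py
python3 shift.py '{"moves":[[0.02,0,0,0,0],[0.02,0,0,0,0]]}' >/dev/null; python3 h.py
```

```text
t16.82 jig x 18.0 y -85.6 z 50.4 yaw-err -0.20  F [-7.   0.5  1.8] w -0.000
t16.98 jig x 18.6 y -85.5 z 50.4 yaw-err -0.19  F [-7.2  0.2  2.6] w -0.000
t17.15 jig x 19.2 y -85.5 z 50.3 yaw-err -0.19  F [-8.8  0.5  3.5] w 0.000
```

The springy stop is confirmed at about 9 N with the expected stiffness. I'll release slowly, retreat clear and check.

Scaled: -0.12 m is -2.4, -0.09 m is -1.8.

```bash
python3 shift.py '{"moves":[[-0.04,0,0,0,0],[-0.08,0,0,0,0],[-0.14,0,0,0,0],[-0.3,0,0,0,0],[-0.6,0,-0.2,0,0],[-1,0,-1,0,0],[-1.4,0,-1.8,0,0],[-1.8,0,-2.4,0,0],[-1.8,0,-2.4,0,0],[-1.8,0,-2.4,0,0]]}' >/dev/null; python3 h.py
python3 - <<'E'
from h import *
import cv2
a=ctrl.camera('wrist');b=ctrl.camera('top')[182:272,318:443]
a=cv2.resize(a,(480,300));b=cv2.resize(b,(400,288),interpolation=cv2.INTER_CUBIC)
c=np.zeros((590,480,3),np.uint8);c[:300]=a;c[302:590,:400]=b
cv2.imwrite('pics/f.png',c)
E
```

```text
t17.98 jig x -68.1 y -87.3 z 173.6 yaw-err -0.28  F [ 0.1 -0.4 -0.9] w 0.000
```

View pics/f.png

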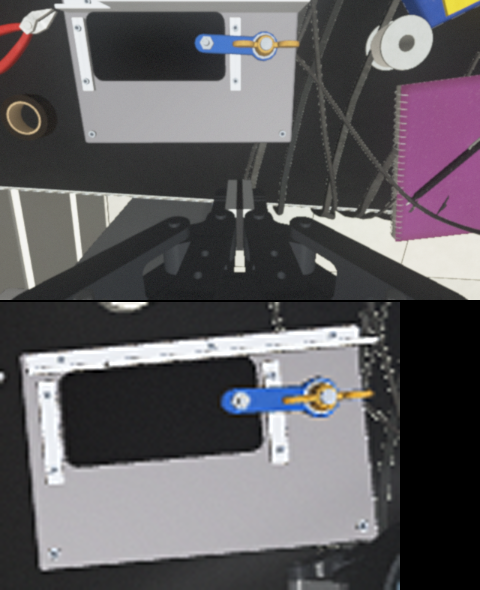

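The phone is flat on the fence, the strap is over its right end, and the wings are along y at the stop. Nothing else has moved, so I'm handing in.

```bash
python3 -c "
from plant import ctrl
print(ctrl.close_job())"
```

```text
the job is handed in; nothing more can be done
None
```

I handed the job in at about 18 s of robot time: the phone is home against the fence, the strap's foot is over it, and the wing nut is tight at its stop (about 9 N of fingertip push); no verdict came back.

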